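# Open a pearl oyster four stiff clicks with the shell opener

### The arm

A 6-joint arm with a two-finger parallel gripper is mounted at the origin on a cart in front of the work surface, level with it; the furniture and walls round the work are solid. World frame = base frame: x ahead of the robot, y to its left, z up, the work surface at z = 0. Lengths are in m, angles in rad, forces in N, time in s.
With the tool pointing down it reaches from about 0.4 to 0.825 m from the base axis. Payload 7 kg.
Tool frame: the origin (TCP) lies on the centre line of the jaws, within the pads' length; the fingertips stand 25 mm ahead of it and the grasp point (between the pads) lies 6 mm ahead of it; z points along the fingers, y is the line along which they close (so a half turn about z gives the same grasp; the last joint's range is limited). The gripper opens to 88 mm and grips with 3 to 60 N. Pads are 19 mm wide; open, the fingers measure 130 mm over their backs; the gripper's body (78 mm by 193 mm) begins 47 mm behind the grasp point.
Start: joints at [1.578, 0.359, 0.012, 0, -1.224, -0.288], TCP at [0.187, 0.649, 0.252] pointing down, gripper open.
Joint ranges: [-3.07, 3.07], [-1.43, 2.12], [-1.02, 1.25], [-3.03, 1.67], [-3.05, -0], [-3.03, 3.03]. Speed limits (rad/s): [2.39, 2.39, 3.01, 3.14, 3.14, 3.14].

### API

Orientations are given as [roll, pitch, yaw] about the fixed x, y, z axes, in that order (R = Rz(yaw) Ry(pitch) Rx(roll)).
In Python, from workcell import telemetry, optics, job_done gives the robot as it stands.
- The arm moves only by the tool arm_command, never from a script. Its arguments are lists of equal length, an entry for each row: "jaw": the opening, from 0 (shut) to 1 (fully open); "xyz": the shift along the tool's x, y, z in m, a list of three; "rotation": the turn, a rotation vector about the tool's x, y, z in rad, a list of three. In form: {"jaw": [jaw, ...], "xyz": [[tx, ty, tz], ...], "rotation": [[wx, wy, wz], ...]}. A call has 1 to 12 rows; each row is the pose to reach, as a shift and turn from the pose commanded when the call began, along the tool's axes at that moment; what a row does not reach only later rows make up. A row lasts 1/8 s, in which the tool goes at most 62.5 mm and 10.7 degrees, less where a joint would pass 70% of its speed; a pose out of reach is approached as far as the arm can. A call with a gripper value outside its range is refused whole. The fingers move at their own pace and stop on an object; the grip force is fixed at half the most. Time passes only in rows, so rows that repeat a pose let the fingers close. It gives the time, the measured TCP pose, the force, the opening and the grip force at its end, in the units of the state.
- telemetry.sense(): the state, without advancing time (a new reading comes with each control period).
- optics.snapshot(name): name is "side" or "top"; returns a dict with "color" (420x560x3 uint8, blue, green, red), "z_map" (420x560 float32, m along the optical axis (not along the pixel's ray), 0 where there is no reading), "fx", "fy", "cx", "cy" (pixels), "eye" and "rotation" of the camera in the world. Camera axes: x right, y down, z forward; pixel columns grow to the right and rows downward; lengths in m; the calibration is good to about 2 mm. A picture is of the moment at which its call begins.
- job_done(): hands the job in; it is judged then, once.
The state is a dict: "clock": time; "joint_positions": joint angles; "joint_vel": joint speeds; "effort": joint torques, N m; "position": TCP position; "eef_rot": TCP orientation; "force": force on the tool from outside, world axes, zero at the start; "moment": the same for the moment, N m; "opening": opening from 0.0 (shut) to 1.0 (fully open); "gripper_force": force on a finger pad.
Only numpy, scipy, OpenCV 4.12 (cv2) and the standard library are available. Lean on these libraries where they do the work, as an engineer would, in place of code of your own. Each camera call takes 0.05 s, during which the arm holds its last target. There are 200 camera calls.

### The job

Open the oyster held in the shell opener for grafting: push the opener's star handle round clockwise, seen from above, through its slack clicks until you feel the blade take the load of the upper shell and the clicks turn stiff; then count four stiff clicks, the first stiff one being number one, and leave the handle resting in that notch. A fifth would tear the oyster's muscle, so never go over. Do not touch the upper shell, and leave the things lying round the opener where they are.

Things in the scene. Friction and masses are not known exactly. Their poses are not given: they have to be found in the camera images.
- opener: the shell opener, fixed: aluminium base plate 132 x 250 x 13 mm. Origin: centre of its underside, on the table; z up, y along its length. A screw column with the star handle stands at y = -78 mm; the oyster lies in a cradle at the +y end, up to 95 mm high, gaping edge towards the column. A blade on the column reaches under the upper shell's edge and rises as the handle turns clockwise.
- star_hub (a point): on the star handle's upright axis, level with its balls' centres, 145 mm above the table (does not turn). The hub is 32 mm across, its top 12 mm above this point. Spokes and balls stand free: nothing else is at this height beside the handle.
- star_ball (a point): centre of one of the four black balls of the star handle; it turns with the handle. The balls are alike, 20 mm across, 90 degrees apart, 56 mm from the axis, on level spokes 8 mm thick. One click is 30 degrees and raises the blade 2 mm. From the start there are one, two or three slack clicks, then stiff ones; nothing on the handle shows how many.
- click_housing (a point): centre of the top of the round dark housing under the handle, 56 mm across, 128 mm above the table, fixed. Feel of a click: no push in the notch, the peak about a quarter of the way on (at a ball about 5 N slack, 9 to 10 N stiff), then less, and past the middle (stiff: two thirds) the handle jumps into the next notch by itself and stays; short of that it falls back.
- upper_lip (a point): on the edge of the upper shell over the blade, 112 mm from the shell's hinge at the far (+y) end; it rises by about 2 mm with each stiff click (the first only a little over 1 mm).
- upper_valve: the oyster's upper shell, rough brown-black, 98 x 120 x 17 mm, hinged at its +y end and pulled shut by the muscle (a strong spring). Origin: centre of its underside.
- nucleus_dish: bystander: shallow clear dish with white bead nuclei, 60 mm across, 14 mm high; origin at the centre of its underside
- graft_hook: bystander: thin hook with a black grip, 160 mm long, lying on the table; origin at its middle
- wet_block: bystander: black wooden pad, 58 x 92 x 13 mm; origin at the centre of its underside
- peg_wedge: bystander: small wooden wedge, 13 x 60 x 11 mm; origin at the centre of its underside

How it is judged:
By the outcome, as a careful person would: the job done as asked, in the order asked, and still so for the second after the job is handed in, with the robot touching nothing.
It also fails if it takes over 69 s, if anything falls off the work surface, if the arm or the gripper's body presses on something with over 40 N, if the wrist force passes 120 N, or if a joint passes its speed limit or range.

## Working session

There is one attempt and no reset: what is moved stays moved. The work goes in short steps, Python scripts to look and compute and a tool call to move; the robot and the scene stay as the last step left them, time stands still between calls to the robot, and variables do not carry over. Pictures are saved under pics/ and viewed, at most 10 in all, crops included, and the job is handed in when it is done.

Besides the shell and the picture viewer there is one more tool, called after "Request:" by a JSON object that holds its "method" and its "body", one argument or row to a line. arm_command: Moves the arm, as the interface text tells. Its arguments: {"type":"object","properties":{"jaw":{"type":"array"},"xyz":{"type":"array"},"rotation":{"type":"array"}},"required":["jaw","xyz","rotation"]}

```bash
mkdir -p pics
cat > h.py <<'E'
import numpy as np,cv2
from workcell import telemetry,optics,job_done
def snap(n):
    return optics.snapshot(n)
def world(s,u,v,z=None):
    R=np.array(s["rotation"]);e=np.array(s["eye"])
    d=R@np.array([(u-s["cx"])/s["fx"],(v-s["cy"])/s["fy"],1.])
    if z is None: return e+d*s["z_map"][int(v),int(u)]
    return e+d*(z-e[2])/d[2]
E
python3 - <<'E'
from h import *
import pickle
for n in("side","top"):
    s=snap(n);pickle.dump(s,open(n+".pkl","wb"));cv2.imwrite(f"pics/{n}0.png",cv2.resize(s["color"],(800,600)));print(n,s["eye"],s["fx"],s["rotation"])
t=telemetry.sense();print(t)
E
```

```text
side [0.52913463 0.81879739 0.52781657] 545.4766080032737 [-2.02039653 -0.01147153 -3.12901566]
top [ 0.47804122 -0.07767018  1.15919011] 501.14309318111464 [-3.09875874  0.00794568 -1.59272797]
{'clock': 0.1, 'joint_positions': array([ 1.57809920e+00,  3.59325664e-01,  1.11724302e-02, -2.78226536e-04,
       -1.22407767e+00, -2.88093607e-01]), 'joint_vel': array([-7.95869516e-06, -2.49167094e-03,  1.21724805e-03, -1.65953241e-03,
       -8.64123206e-04,  1.63276483e-03]), 'effort': array([-2.64644383e-03, -5.84163308e+01,  2.93749040e+01,  7.01551795e+00,
        1.01687617e-02, -4.62517312e-05]), 'position': array([0.18697898, 0.64819257, 0.25072463]), 'eef_rot': array([ 3.14014288e+00, -1.56846965e-04, -2.80885357e-01]), 'force': array([0.30602014, 0.06952377, 0.25050981]), 'moment': array([-0.06751942, -0.01026414,  0.03849868]), 'gripper_force': 0.0, 'opening': 1.0017362082848988}
```

View pics/top0.png

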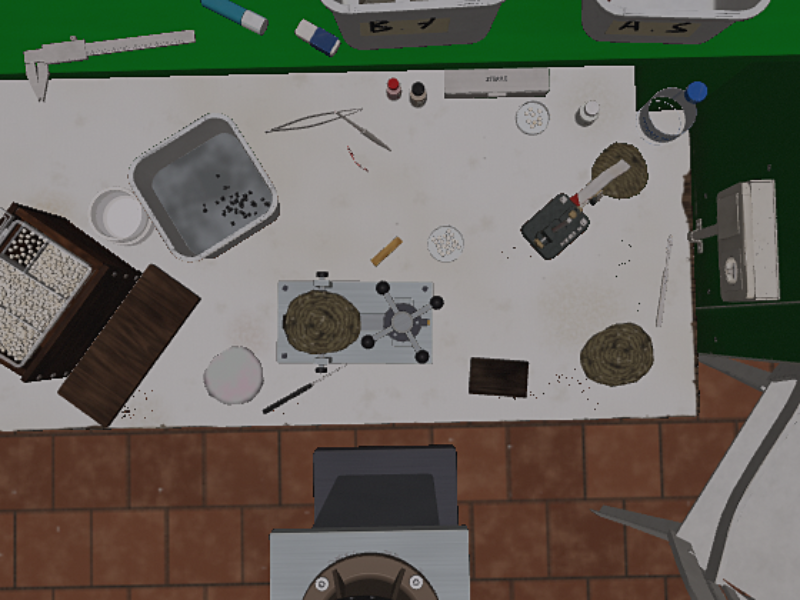

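View pics/side0.png

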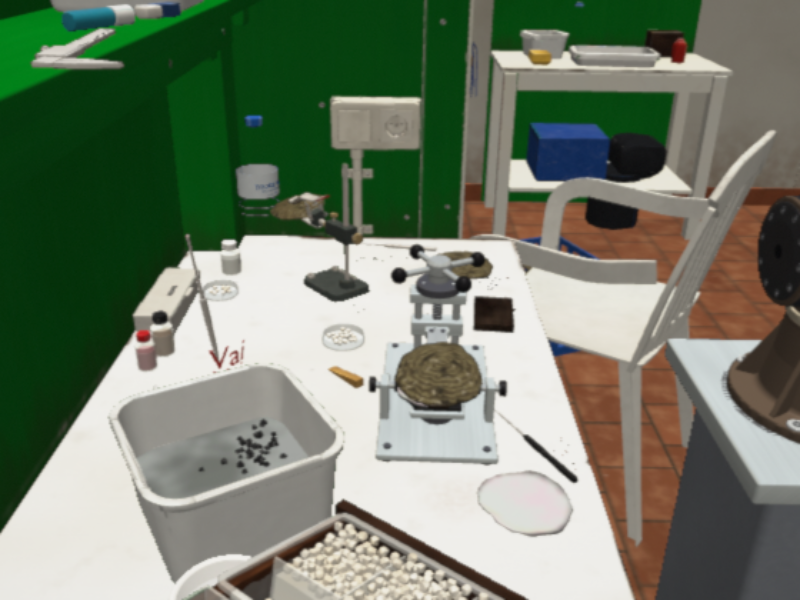

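The top view shows the hub at about (402,322) in the 800x600 picture, with balls at (382,288), (437,302), (422,356) and (368,342). The oyster is to the left (+y), the hook below-left, the wooden block right, and the dish and wedge above.

```bash
sed -i 's/R=np.array(s\["rotation"\])/R=Rotation.from_euler("xyz",s["rotation"]).as_matrix()/; 1a from scipy.spatial.transform import Rotation' h.py
python3 - <<'E'
from h import *
import pickle
s=pickle.load(open("top.pkl","rb"));k=.7
P=np.array([world(s,u*k,v*k,.145) for u,v in [(382,288),(437,302),(422,356),(368,342)]])
c=P.mean(0);print(P.round(4),c.round(4))
for p in P: d=p-c;print(np.hypot(*d[:2]),np.degrees(np.arctan2(d[1],d[0])))
for u,v,z in [(402,322,.157),(322,322,.09),(382,288,None),(437,302,None),(422,356,None),(368,342,None),(278,282,.013),(277,362,.013),(433,282,.013),(433,362,.013)]: print(world(s,u*k,v*k,z).round(4), world(s,u*k,v*k).round(4))
s2=s["color"][150:290,180:330];cv2.imwrite("pics/crop.png",cv2.resize(s2,None,fx=4,fy=4,interpolation=cv2.INTER_CUBIC))
E
```

```text
[[ 0.5305 -0.036   0.145 ]
 [ 0.5089 -0.1135  0.145 ]
 [ 0.4331 -0.0905  0.145 ]
 [ 0.4545 -0.0146  0.145 ]] [ 0.4817 -0.0637  0.145 ]
0.05606169680514949 29.57664486988828
0.05676843427418033 -61.416728421490795
0.05557629172172162 -151.09651825483448
0.056109139367300005 119.07123069673654
[ 0.4816 -0.0635  0.157 ] [ 0.4816 -0.0635  0.1557]
[0.4845 0.0569 0.09  ] [0.4845 0.058  0.0812]
[ 0.5299 -0.0364  0.1555] [ 0.5299 -0.0364  0.1555]
[ 0.5085 -0.1131  0.1572] [ 0.5085 -0.1131  0.1572]
[ 0.4334 -0.0904  0.1531] [ 0.4334 -0.0904  0.1531]
[ 0.4547 -0.0152  0.1539] [ 0.4547 -0.0152  0.1539]
[0.5507 0.1363 0.013 ] [ 0.5516  0.1388 -0.0008]
[0.4227 0.1397 0.013 ] [ 0.422   0.1423 -0.0007]
[ 0.5451 -0.1125  0.013 ] [ 5.458e-01 -1.129e-01  5.000e-04]
[ 0.4173 -0.1095  0.013 ] [ 0.4166 -0.1099 -0.0009]
```

View pics/crop.png

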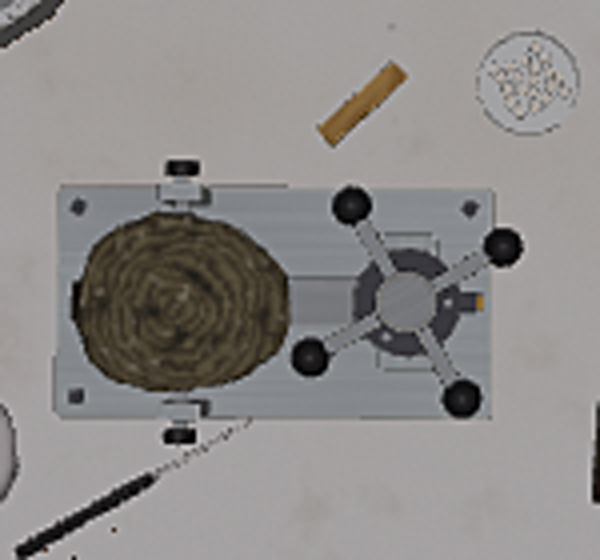

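Run:
```python
from h import *
import pickle
s=pickle.load(open("top.pkl","rb"))
v,u=np.mgrid[0:420:2,0:560:2]
W=np.array([world(s,a,b) for a,b in zip(u.ravel(),v.ravel()) if s["z_map"][b,a]>0])
for y in np.arange(-.2,.6,.1):
    print(round(y,1),[round(W[(abs(W[:,1]-y-.05)<.05)&(abs(W[:,0]-x)<.05),2].max(initial=-1),3) for x in (.25,.35,.45,.55,.65)])
```

```text
-0.2 [np.float64(-0.732), np.float64(0.018), np.float64(0.148), np.float64(0.159), np.float64(0.018)]
-0.1 [np.float64(-0.726), np.float64(0.008), np.float64(0.161), np.float64(0.157), np.float64(0.01)]
0.0 [np.float64(-0.729), np.float64(0.009), np.float64(0.088), np.float64(0.087), np.float64(0.008)]
0.1 [np.float64(-0.73), np.float64(0.018), np.float64(0.075), np.float64(0.072), np.float64(0.118)]
0.2 [np.float64(-0.728), np.float64(0.018), np.float64(0.021), np.float64(0.116), np.float64(0.116)]
0.3 [np.float64(-0.731), np.float64(0.022), np.float64(0.024), np.float64(0.149), np.float64(0.116)]
0.4 [np.float64(-0.728), np.float64(0.024), np.float64(0.156), np.float64(0.165), np.float64(0.176)]
0.5 [np.float64(-0.729), np.float64(0.006), np.float64(0.154), np.float64(0.158), np.float64(0.158)]
```

Request:
{"method": "arm_command", "body": {
  "jaw": [0.62, 0.62],
  "xyz": [
    [0, 0, -0.03],
    [0, 0, -0.05]
  ],
  "rotation": [
    [0, 0, 0],
    [0, 0, 0]
  ]
}}

```text
clock: 0.35
position: [0.1871, 0.6486, 0.3022]
eef_rot: [3.141, -0.0, -0.281]
force: [-0.1, -0.5, 0.2]
opening: 0.829
gripper_force: 0.0
```

Request:
{"method": "arm_command", "body": {
  "jaw": [0.62, 0.62, 0.62, 0.62, 0.62, 0.62, 0.62, 0.62, 0.62, 0.62, 0.62, 0.62],
  "xyz": [
    [0.03, 0.037, 0],
    [0.06, 0.075, 0],
    [0.09, 0.113, 0],
    [0.12, 0.15, 0],
    [0.15, 0.188, 0],
    [0.18, 0.226, 0],
    [0.21, 0.263, 0],
    [0.24, 0.301, 0],
    [0.27, 0.338, 0],
    [0.3, 0.376, 0],
    [0.33, 0.414, 0],
    [0.36, 0.451, 0]
  ],
  "rotation": [
    [0, 0, 0],
    [0, 0, 0],
    [0, 0, 0],
    [0, 0, 0],
    [0, 0, 0],
    [0, 0, 0],
    [0, 0, 0],
    [0, 0, 0],
    [0, 0, 0],
    [0, 0, 0],
    [0, 0, 0],
    [0, 0, 0]
  ]
}}

```text
clock: 1.85
position: [0.4081, 0.1138, 0.3016]
eef_rot: [-3.141, -0.0, -0.28]
force: [-0.3, 0.9, -0.1]
opening: 0.621
gripper_force: 0.0
```

Request:
{"method": "arm_command", "body": {
  "jaw": [0.62, 0.62, 0.62, 0.62, 0.62, 0.62, 0.62],
  "xyz": [
    [0.03, 0.038, 0],
    [0.06, 0.075, 0],
    [0.09, 0.113, 0],
    [0.12, 0.151, 0],
    [0.1205, 0.151, 0],
    [0.1205, 0.151, 0.03],
    [0.1205, 0.151, 0.06]
  ],
  "rotation": [
    [0, 0, 0],
    [0, 0, 0],
    [0, 0, 0],
    [0, 0, 0],
    [0, 0, 0],
    [0, 0, 0],
    [0, 0, 0]
  ]
}}

```text
clock: 2.72
position: [0.4816, -0.0627, 0.2408]
eef_rot: [-3.141, -0.0, -0.281]
force: [0.6, 0.3, 0.1]
opening: 0.62
gripper_force: 0.0
```

Run:
```python
from h import *
t=telemetry.sense();print(t["clock"],t["joint_positions"].round(3),t["position"].round(4),t["eef_rot"],t["force"],t["moment"],t["opening"])
s=snap("side")
c=s["color"][130:250,230:390];cv2.imwrite("pics/s1.png",cv2.resize(c,None,fx=5,fy=5,interpolation=cv2.INTER_CUBIC))
```

```text
2.725 [ 0.276  0.051 -0.409 -0.    -1.111  1.014] [ 0.4816 -0.0627  0.2408] [-3.14101434e+00 -3.19679644e-04 -2.81019183e-01] [0.56871868 0.27947204 0.08554218] [ 0.01036783 -0.05772426 -0.01833594] 0.6198002223112457
```

View pics/s1.png

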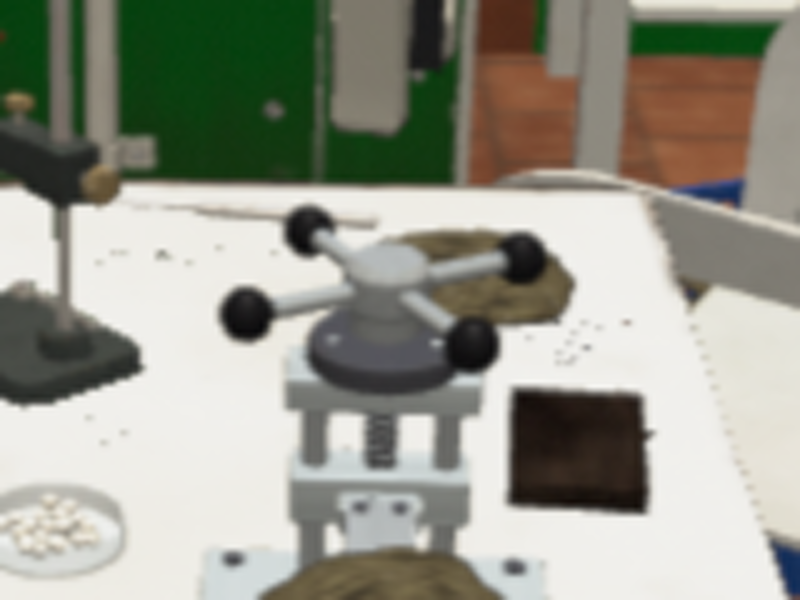

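The side view shows the handle clear, with balls at (245,312), (310,230), (520,257) and (470,343) in the crop. No gripper is visible where it should be above the hub, so I'll check the top camera too.

Run:
```python
from h import *
import pickle
for n in("top","side"):
    s=snap(n);o=pickle.load(open(n+".pkl","rb"))
    d=np.abs(s["color"].astype(int)-o["color"]).sum(2)>60;v,u=np.nonzero(d)
    print(n,d.sum(),(u.min(),u.max(),v.min(),v.max()) if d.any() else 0)
    if n=="side": a=s
    else: b=s
cv2.imwrite("pics/both.png",np.hstack([cv2.resize(b["color"],(400,300)),cv2.resize(a["color"],(400,300))]))
```

```text
top 86378 (np.int64(0), np.int64(559), np.int64(0), np.int64(419))
side 8056 (np.int64(272), np.int64(559), np.int64(0), np.int64(215))
```

View pics/both.png

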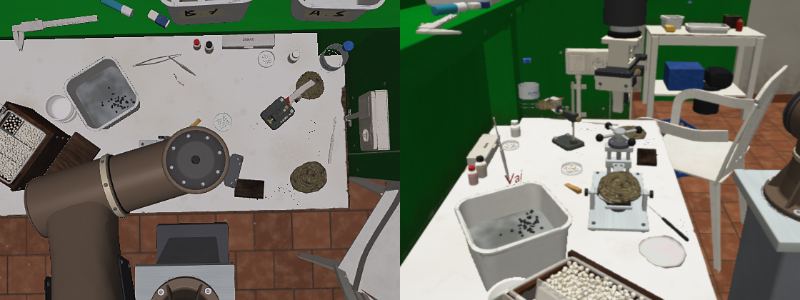

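The gripper hangs above the handle, at about (620,80) in the side half. I'll take a closer crop of the fingers.

Run:
```python
from h import *
s=snap("side")
c=s["color"][50:200,220:420];cv2.imwrite("pics/s2.png",cv2.resize(c,None,fx=4,fy=4,interpolation=cv2.INTER_CUBIC))
R=Rotation.from_euler("xyz",s["rotation"]).as_matrix()
def px(p):
    q=R.T@(np.array(p)-s["eye"]);return (q[0]/q[2]*s["fx"]+s["cx"]-220)*4,(q[1]/q[2]*s["fy"]+s["cy"]-50)*4
print("tip",px([.4816,-.0627,.2158]),"hub",px([.4817,-.0637,.157]))
```

```text
tip (np.float64(356.83848259340516), np.float64(396.9686262698199)) hub (np.float64(351.5214239924194), np.float64(523.4549807413094))
```

View pics/s2.png

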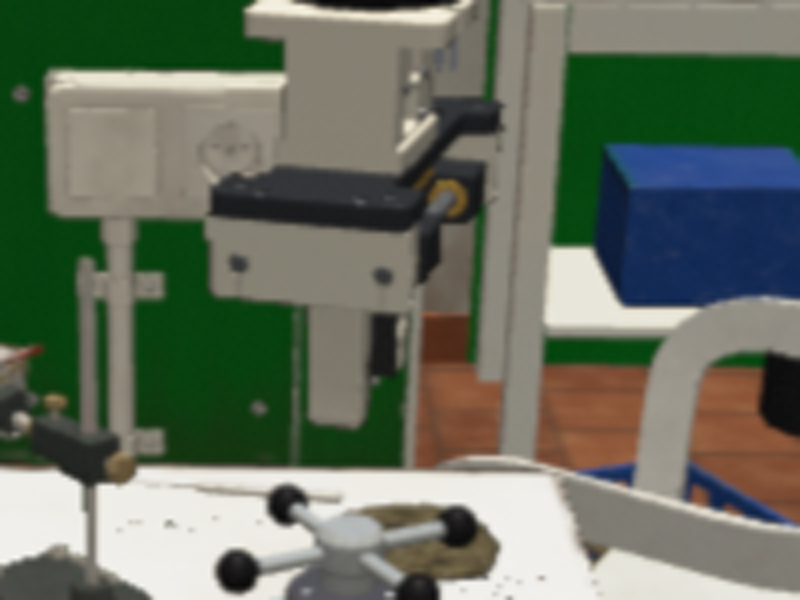

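The side view puts the fingertips at (335,425) and the hub at (352,530), which agrees with the calibration. The fingers already line up with the gaps between spokes, so I'm going down.

Request:
{"method": "arm_command", "body": {
  "jaw": [0.62, 0.62, 0.62, 0.62, 0.62],
  "xyz": [
    [0, 0.001, 0.03],
    [0, 0.001, 0.05],
    [0, 0.001, 0.065],
    [0, 0.001, 0.081],
    [0, 0.001, 0.081]
  ],
  "rotation": [
    [0, 0, 0],
    [0, 0, 0],
    [0, 0, 0],
    [0, 0, 0],
    [0, 0, 0]
  ]
}}

```text
clock: 3.55
position: [0.4816, -0.0639, 0.1605]
eef_rot: [3.141, 0.001, -0.28]
force: [1.1, -0.2, -0.1]
opening: 0.62
gripper_force: 0.0
```

```bash
cat > q.py <<'E'
from h import *
t=telemetry.sense();print(t["clock"],"yaw",np.degrees(t["eef_rot"][2]).round(2),t["position"].round(4),"F",t["force"].round(2),"M",t["moment"].round(3),"j6",t["joint_positions"][5].round(2))
E
python3 q.py
```

```text
3.55 yaw -16.07 [ 0.4816 -0.0639  0.1605] F [ 1.07 -0.15 -0.09] M [-0.054 -0.041  0.064] j6 1.02
```

Request:
{"method": "arm_command", "body": {
  "jaw": [0.62, 0.62, 0.62],
  "xyz": [
    [0, 0, 0],
    [0, 0, 0],
    [0, 0, 0]
  ],
  "rotation": [
    [0, 0, 0.12],
    [0, 0, 0.2],
    [0, 0, 0.2]
  ]
}}

```text
clock: 3.92
position: [0.4824, -0.0638, 0.1618]
eef_rot: [-3.141, -0.002, -0.48]
force: [0.5, -1.0, 0.8]
opening: 0.621
gripper_force: 0.0
```

```bash
python3 q.py
```

```text
3.925 yaw -27.49 [ 0.4824 -0.0638  0.1618] F [ 0.53 -0.96  0.77] M [ 0.029 -0.02   0.002] j6 0.82
```

Request:
{"method": "arm_command", "body": {
  "jaw": [0.62, 0.62],
  "xyz": [
    [0, 0, 0],
    [0, 0, 0]
  ],
  "rotation": [
    [0, 0, 0.05],
    [0, 0, 0.05]
  ]
}}

```text
clock: 4.18
position: [0.4821, -0.0639, 0.1612]
eef_rot: [-3.141, -0.001, -0.529]
force: [-0.4, 1.1, 0.5]
opening: 0.616
gripper_force: 0.0
```

```bash
python3 q.py
```

```text
4.175 yaw -30.29 [ 0.4821 -0.0639  0.1612] F [-0.39  1.1   0.53] M [-0.01   0.049 -0.045] j6 0.77
```

Request:
{"method": "arm_command", "body": {
  "jaw": [0.62, 0.62],
  "xyz": [
    [0, 0, 0],
    [0, 0, 0]
  ],
  "rotation": [
    [0, 0, 0.05],
    [0, 0, 0.05]
  ]
}}

```text
clock: 4.42
position: [0.4819, -0.0639, 0.1609]
eef_rot: [-3.141, -0.0, -0.579]
force: [-0.5, 0.6, -0.5]
opening: 0.622
gripper_force: 0.0
```

```bash
python3 q.py
```

```text
4.425 yaw -33.15 [ 0.4819 -0.0639  0.1609] F [-0.48  0.6  -0.55] M [ 0.031  0.009 -0.007] j6 0.72
```

Request:
{"method": "arm_command", "body": {
  "jaw": [0.62, 0.62],
  "xyz": [
    [0, 0, 0],
    [0, 0, 0]
  ],
  "rotation": [
    [0, 0, 0.05],
    [0, 0, 0.05]
  ]
}}

```text
clock: 4.68
position: [0.4816, -0.0638, 0.1608]
eef_rot: [-3.141, 0.0, -0.628]
force: [-1.0, 2.0, 0.7]
opening: 0.624
gripper_force: 1.3
```

```bash
python3 q.py
```

```text
4.675 yaw -36.01 [ 0.4816 -0.0638  0.1608] F [-1.    1.96  0.75] M [0.814 0.437 0.082] j6 0.67
```

Request:
{"method": "arm_command", "body": {
  "jaw": [0.62, 0.62],
  "xyz": [
    [0, 0, 0],
    [0, 0, 0]
  ],
  "rotation": [
    [0, 0, 0.03],
    [0, 0, 0.03]
  ]
}}

```text
clock: 4.92
position: [0.4816, -0.0638, 0.1607]
eef_rot: [-3.141, 0.0, -0.66]
force: [-1.8, 3.5, 2.8]
opening: 0.618
gripper_force: 2.7
```

```bash
python3 q.py
```

```text
4.925 yaw -37.83 [ 0.4816 -0.0638  0.1607] F [-1.79  3.51  2.79] M [1.55  0.762 0.202] j6 0.64
```

Request:
{"method": "arm_command", "body": {
  "jaw": [0.62, 0.62],
  "xyz": [
    [0, 0, 0],
    [0, 0, 0]
  ],
  "rotation": [
    [0, 0, 0.04],
    [0, 0, 0.04]
  ]
}}

```text
clock: 5.18
position: [0.4816, -0.0637, 0.1607]
eef_rot: [-3.141, 0.0, -0.7]
force: [-2.6, 5.2, 3.3]
opening: 0.613
gripper_force: 4.3
```

```bash
python3 q.py;  python3 - <<'E'
from h import *
s=snap("side")
c=s["color"][110:230,230:390];cv2.imwrite("pics/s3.png",cv2.resize(c,None,fx=5,fy=5,interpolation=cv2.INTER_CUBIC))
E
```

```text
5.175 yaw -40.12 [ 0.4816 -0.0637  0.1607] F [-2.56  5.18  3.27] M [1.84  1.007 0.288] j6 0.6
```

View pics/s3.png

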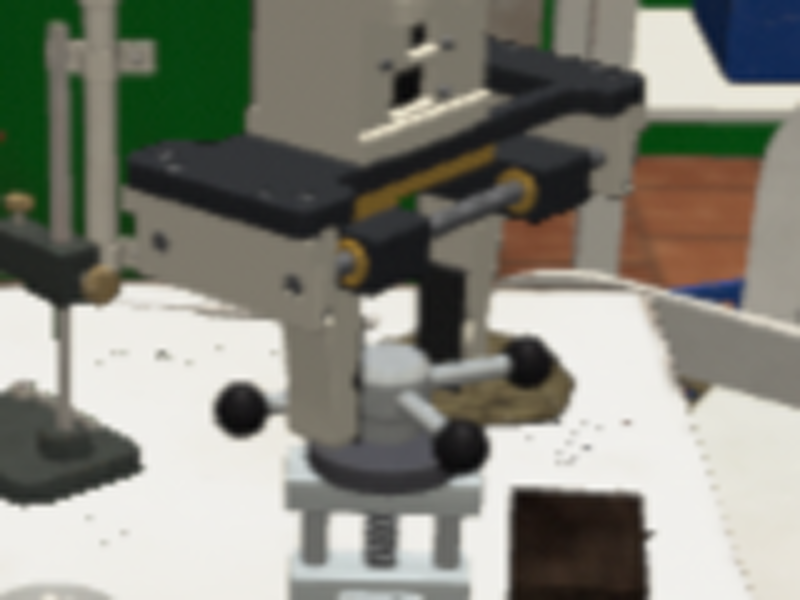

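The side view shows the near finger standing against a spoke, with handle balls at (240,410), (525,362) and (460,445) after a few degrees of turn. Mz is about 0.29 N·m, which is the slack peak.

Request:
{"method": "arm_command", "body": {
  "jaw": [0.62, 0.62],
  "xyz": [
    [0, 0, 0],
    [0, 0, 0]
  ],
  "rotation": [
    [0, 0, 0.04],
    [0, 0, 0.04]
  ]
}}

```text
clock: 5.48
position: [0.4816, -0.0637, 0.1607]
eef_rot: [-3.141, 0.0, -0.74]
force: [-3.4, 5.6, 3.2]
opening: 0.62
gripper_force: 5.3
```

```bash
python3 q.py
```

```text
5.475 yaw -42.4 [ 0.4816 -0.0637  0.1607] F [-3.37  5.64  3.19] M [1.922 1.034 0.319] j6 0.56
```

Request:
{"method": "arm_command", "body": {
  "jaw": [0.62, 0.62],
  "xyz": [
    [0, 0, 0],
    [0, 0, 0]
  ],
  "rotation": [
    [0, 0, 0.06],
    [0, 0, 0.06]
  ]
}}

```text
clock: 5.72
position: [0.4816, -0.0636, 0.1607]
eef_rot: [-3.141, 0.0, -0.8]
force: [-2.9, 4.3, 2.8]
opening: 0.618
gripper_force: 4.8
```

```bash
python3 q.py
```

```text
5.725 yaw -45.86 [ 0.4816 -0.0636  0.1607] F [-2.87  4.34  2.75] M [1.963 1.074 0.311] j6 0.5
```

Request:
{"method": "arm_command", "body": {
  "jaw": [0.62, 0.62],
  "xyz": [
    [0, 0, 0],
    [0, 0, 0]
  ],
  "rotation": [
    [0, 0, 0.06],
    [0, 0, 0.06]
  ]
}}

```text
clock: 5.98
position: [0.4818, -0.0641, 0.1606]
eef_rot: [-3.142, -0.0, -0.86]
force: [-0.3, 0.7, -0.4]
opening: 0.62
gripper_force: 0.0
```

```bash
python3 q.py
```

```text
5.975 yaw -49.27 [ 0.4818 -0.0641  0.1606] F [-0.28  0.71 -0.45] M [ 0.091 -0.    -0.007] j6 0.44
```

Request:
{"method": "arm_command", "body": {
  "jaw": [0.62, 0.62],
  "xyz": [
    [0, 0, 0],
    [0, 0, 0]
  ],
  "rotation": [
    [0, 0, 0.05],
    [0, 0, 0.05]
  ]
}}

```text
clock: 6.22
position: [0.4817, -0.0643, 0.1605]
eef_rot: [3.141, -0.0, -0.909]
force: [-0.7, 0.8, -0.3]
opening: 0.618
gripper_force: 0.0
```

```bash
python3 q.py
```

```text
6.225 yaw -52.11 [ 0.4817 -0.0643  0.1605] F [-0.68  0.76 -0.29] M [ 0.05  -0.026  0.001] j6 0.39
```

First click done: slack, with a peak Mz of about 0.32. Contact for the next one is near yaw -64.5°.

Request:
{"method": "arm_command", "body": {
  "jaw": [0.62, 0.62, 0.62, 0.62],
  "xyz": [
    [0, 0, 0],
    [0, 0, 0],
    [0, 0, 0],
    [0, 0, 0]
  ],
  "rotation": [
    [0, 0, 0.15],
    [0, 0, 0.25],
    [0, 0, 0.31],
    [0, 0, 0.31]
  ]
}}

```text
clock: 6.72
position: [0.4816, -0.0634, 0.1604]
eef_rot: [-3.141, 0.001, -1.219]
force: [-2.5, 5.7, 1.8]
opening: 0.624
gripper_force: 6.2
```

```bash
python3 q.py
```

```text
6.725 yaw -69.84 [ 0.4816 -0.0634  0.1604] F [-2.52  5.71  1.8 ] M [2.288 0.605 0.438] j6 0.08
```

Request:
{"method": "arm_command", "body": {
  "jaw": [0.62, 0.62],
  "xyz": [
    [0, 0, 0],
    [0, 0, 0]
  ],
  "rotation": [
    [0, 0, 0.05],
    [0, 0, 0.05]
  ]
}}

```text
clock: 6.98
position: [0.4816, -0.0633, 0.1605]
eef_rot: [-3.141, 0.001, -1.269]
force: [-2.3, 6.2, 0.9]
opening: 0.621
gripper_force: 8.0
```

```bash
python3 q.py
```

```text
6.975 yaw -72.68 [ 0.4816 -0.0633  0.1605] F [-2.34  6.24  0.89] M [2.335 0.681 0.47 ] j6 0.03
```

Request:
{"method": "arm_command", "body": {
  "jaw": [0.62, 0.62],
  "xyz": [
    [0, 0, 0],
    [0, 0, 0]
  ],
  "rotation": [
    [0, 0, 0.05],
    [0, 0, 0.05]
  ]
}}

```text
clock: 7.22
position: [0.4816, -0.0633, 0.1604]
eef_rot: [-3.141, 0.001, -1.318]
force: [-3.0, 5.7, 0.8]
opening: 0.627
gripper_force: 8.2
```

```bash
python3 q.py
```

```text
7.225 yaw -75.54 [ 0.4816 -0.0633  0.1604] F [-2.97  5.68  0.79] M [2.4   0.696 0.522] j6 -0.02
```

Request:
{"method": "arm_command", "body": {
  "jaw": [0.62, 0.62],
  "xyz": [
    [0, 0, 0],
    [0, 0, 0]
  ],
  "rotation": [
    [0, 0, 0.06],
    [0, 0, 0.06]
  ]
}}

```text
clock: 7.48
position: [0.4816, -0.0633, 0.1604]
eef_rot: [-3.141, 0.001, -1.379]
force: [-2.5, 6.3, 1.4]
opening: 0.624
gripper_force: 5.9
```

```bash
python3 q.py
```

```text
7.475 yaw -79.0 [ 0.4816 -0.0633  0.1604] F [-2.49  6.25  1.44] M [2.353 0.584 0.336] j6 -0.08
```

Peak Mz is 0.52 N·m (about 9.3 N at a ball), so this is stiff click 1. I'll carry on past two thirds.

Request:
{"method": "arm_command", "body": {
  "jaw": [0.62, 0.62],
  "xyz": [
    [0, 0, 0],
    [0, 0, 0]
  ],
  "rotation": [
    [0, 0, 0.06],
    [0, 0, 0.06]
  ]
}}

```text
clock: 7.72
position: [0.4817, -0.064, 0.1605]
eef_rot: [3.142, -0.0, -1.439]
force: [0.2, 0.5, -0.2]
opening: 0.622
gripper_force: 0.0
```

```bash
python3 q.py
```

```text
7.725 yaw -82.44 [ 0.4817 -0.064   0.1605] F [ 0.18  0.47 -0.21] M [ 0.079 -0.063  0.014] j6 -0.14
```

Request:
{"method": "arm_command", "body": {
  "jaw": [0.62, 0.62],
  "xyz": [
    [0, 0, 0],
    [0, 0, 0]
  ],
  "rotation": [
    [0, 0, 0.06],
    [0, 0, 0.06]
  ]
}}

```text
clock: 7.98
position: [0.4817, -0.0643, 0.1605]
eef_rot: [3.141, -0.0, -1.499]
force: [0.5, -1.0, 0.7]
opening: 0.621
gripper_force: 0.0
```

```bash
python3 q.py
```

```text
7.975 yaw -85.87 [ 0.4817 -0.0643  0.1605] F [ 0.53 -0.96  0.74] M [ 0.069 -0.077 -0.019] j6 -0.2
```

Stiff click 1 has jumped and there's no load now. On to number 2.

Request:
{"method": "arm_command", "body": {
  "jaw": [0.62, 0.62, 0.62, 0.62],
  "xyz": [
    [0, 0, 0],
    [0, 0, 0],
    [0, 0, 0],
    [0, 0, 0]
  ],
  "rotation": [
    [0, 0, 0.1],
    [0, 0, 0.2],
    [0, 0, 0.28],
    [0, 0, 0.28]
  ]
}}

```text
clock: 8.48
position: [0.4822, -0.0633, 0.1606]
eef_rot: [-3.141, 0.001, -1.778]
force: [0.4, 4.8, -0.3]
opening: 0.621
gripper_force: 8.4
```

```bash
python3 q.py
```

```text
8.475 yaw -101.88 [ 0.4822 -0.0633  0.1606] F [ 0.37  4.79 -0.32] M [ 1.979 -0.133  0.509] j6 -0.48
```

Request:
{"method": "arm_command", "body": {
  "jaw": [0.62, 0.62],
  "xyz": [
    [0, 0, 0],
    [0, 0, 0]
  ],
  "rotation": [
    [0, 0, 0.06],
    [0, 0, 0.06]
  ]
}}

```text
clock: 8.72
position: [0.4821, -0.0634, 0.1606]
eef_rot: [-3.141, 0.001, -1.838]
force: [-0.5, 4.7, -0.8]
opening: 0.619
gripper_force: 8.6
```

```bash
python3 q.py
```

```text
8.725 yaw -105.29 [ 0.4821 -0.0634  0.1606] F [-0.45  4.7  -0.81] M [ 1.999 -0.139  0.563] j6 -0.54
```

Request:
{"method": "arm_command", "body": {
  "jaw": [0.62, 0.62],
  "xyz": [
    [0, 0, 0],
    [0, 0, 0]
  ],
  "rotation": [
    [0, 0, 0.06],
    [0, 0, 0.06]
  ]
}}

```text
clock: 8.98
position: [0.4821, -0.0634, 0.1606]
eef_rot: [-3.141, 0.001, -1.898]
force: [0.3, 6.3, -0.9]
opening: 0.62
gripper_force: 6.2
```

```bash
python3 q.py
```

```text
8.975 yaw -108.73 [ 0.4821 -0.0634  0.1606] F [ 0.3   6.33 -0.89] M [ 2.182 -0.226  0.4  ] j6 -0.6
```

Request:
{"method": "arm_command", "body": {
  "jaw": [0.62, 0.62],
  "xyz": [
    [0, 0, 0],
    [0, 0, 0]
  ],
  "rotation": [
    [0, 0, 0.06],
    [0, 0, 0.06]
  ]
}}

```text
clock: 9.22
position: [0.4819, -0.0639, 0.1606]
eef_rot: [-3.141, 0.0, -1.958]
force: [0.6, 2.2, -0.4]
opening: 0.625
gripper_force: 0.9
```

```bash
python3 q.py
```

```text
9.225 yaw -112.18 [ 0.4819 -0.0639  0.1606] F [ 0.59  2.21 -0.45] M [ 0.924 -0.246  0.054] j6 -0.66
```

Request:
{"method": "arm_command", "body": {
  "jaw": [0.62, 0.62],
  "xyz": [
    [0, 0, 0],
    [0, 0, 0]
  ],
  "rotation": [
    [0, 0, 0.05],
    [0, 0, 0.05]
  ]
}}

```text
clock: 9.48
position: [0.4815, -0.0644, 0.1605]
eef_rot: [3.141, -0.001, -2.008]
force: [0.2, -0.2, -0.6]
opening: 0.625
gripper_force: 0.0
```

```bash
python3 q.py
```

```text
9.475 yaw -115.06 [ 0.4815 -0.0644  0.1605] F [ 0.17 -0.23 -0.6 ] M [ 0.093 -0.083  0.043] j6 -0.71
```

Request:
{"method": "arm_command", "body": {
  "jaw": [0.62, 0.62, 0.62, 0.62],
  "xyz": [
    [0, 0, 0],
    [0, 0, 0],
    [0, 0, 0],
    [0, 0, 0]
  ],
  "rotation": [
    [0, 0, 0.1],
    [0, 0, 0.2],
    [0, 0, 0.28],
    [0, 0, 0.28]
  ]
}}

```text
clock: 9.98
position: [0.4823, -0.0638, 0.1607]
eef_rot: [-3.141, 0.001, -2.287]
force: [1.9, 2.9, -2.1]
opening: 0.617
gripper_force: 8.1
```

```bash
python3 q.py
```

```text
9.975 yaw -131.05 [ 0.4823 -0.0638  0.1607] F [ 1.89  2.91 -2.14] M [ 1.338 -1.029  0.482] j6 -0.99
```

Stiff click 2 has jumped, and number 3 is under load.

Request:
{"method": "arm_command", "body": {
  "jaw": [0.62, 0.62, 0.62, 0.62],
  "xyz": [
    [0, 0, 0],
    [0, 0, 0],
    [0, 0, 0],
    [0, 0, 0]
  ],
  "rotation": [
    [0, 0, 0.06],
    [0, 0, 0.12],
    [0, 0, 0.18],
    [0, 0, 0.18]
  ]
}}

```text
clock: 10.48
position: [0.4821, -0.0639, 0.1607]
eef_rot: [-3.141, 0.001, -2.468]
force: [3.1, 2.8, -1.3]
opening: 0.618
gripper_force: 3.1
```

```bash
python3 q.py
```

```text
10.475 yaw -141.38 [ 0.4821 -0.0639  0.1607] F [ 3.11  2.8  -1.29] M [ 1.322 -1.123  0.199] j6 -1.17
```

Request:
{"method": "arm_command", "body": {
  "jaw": [0.62, 0.62],
  "xyz": [
    [0, 0, 0],
    [0, 0, 0]
  ],
  "rotation": [
    [0, 0, 0.06],
    [0, 0, 0.06]
  ]
}}

```text
clock: 10.72
position: [0.4811, -0.0644, 0.1605]
eef_rot: [3.141, -0.001, -2.528]
force: [-0.5, 0.5, -0.3]
opening: 0.621
gripper_force: 0.0
```

```bash
python3 q.py
```

```text
10.725 yaw -144.85 [ 0.4811 -0.0644  0.1605] F [-0.46  0.47 -0.3 ] M [ 0.162 -0.095 -0.006] j6 -1.23
```

Stiff click 3 has jumped. Now number 4, the last.

Request:
{"method": "arm_command", "body": {
  "jaw": [0.62, 0.62, 0.62, 0.62],
  "xyz": [
    [0, 0, 0],
    [0, 0, 0],
    [0, 0, 0],
    [0, 0, 0]
  ],
  "rotation": [
    [0, 0, 0.1],
    [0, 0, 0.2],
    [0, 0, 0.28],
    [0, 0, 0.28]
  ]
}}

```text
clock: 11.22
position: [0.4819, -0.0642, 0.1606]
eef_rot: [-3.141, 0.0, -2.807]
force: [2.7, -1.3, -1.4]
opening: 0.622
gripper_force: 8.3
```

```bash
python3 q.py
```

```text
11.225 yaw -160.84 [ 0.4819 -0.0642  0.1606] F [ 2.7  -1.29 -1.41] M [ 0.128 -1.324  0.561] j6 -1.51
```

Request:
{"method": "arm_command", "body": {
  "jaw": [0.62, 0.62, 0.62],
  "xyz": [
    [0, 0, 0],
    [0, 0, 0],
    [0, 0, 0]
  ],
  "rotation": [
    [0, 0, 0.06],
    [0, 0, 0.12],
    [0, 0, 0.12]
  ]
}}

```text
clock: 11.6
position: [0.4818, -0.0641, 0.1606]
eef_rot: [-3.141, 0.0, -2.927]
force: [4.0, -1.1, -2.0]
opening: 0.619
gripper_force: 7.6
```

```bash
python3 q.py
```

```text
11.6 yaw -167.71 [ 0.4818 -0.0641  0.1606] F [ 4.02 -1.09 -2.04] M [-0.127 -1.259  0.455] j6 -1.63
```

Request:
{"method": "arm_command", "body": {
  "jaw": [0.62, 0.62],
  "xyz": [
    [0, 0, 0],
    [0, 0, 0]
  ],
  "rotation": [
    [0, 0, 0.06],
    [0, 0, 0.06]
  ]
}}

```text
clock: 11.85
position: [0.4817, -0.0641, 0.1606]
eef_rot: [-3.141, 0.0, -2.988]
force: [2.5, -0.8, -1.3]
opening: 0.62
gripper_force: 3.1
```

```bash
python3 q.py
```

```text
11.85 yaw -171.2 [ 0.4817 -0.0641  0.1606] F [ 2.55 -0.8  -1.32] M [-0.109 -1.156  0.223] j6 -1.69
```

Request:
{"method": "arm_command", "body": {
  "jaw": [0.62, 0.62],
  "xyz": [
    [0, 0, 0],
    [0, 0, 0]
  ],
  "rotation": [
    [0, 0, 0.06],
    [0, 0, 0.06]
  ]
}}

```text
clock: 12.1
position: [0.481, -0.0642, 0.1604]
eef_rot: [3.142, -0.001, -3.048]
force: [-0.3, -0.7, -0.1]
opening: 0.625
gripper_force: 0.0
```

```bash
python3 q.py
```

```text
12.1 yaw -174.66 [ 0.481  -0.0642  0.1604] F [-0.29 -0.7  -0.09] M [ 0.06  -0.138  0.019] j6 -1.75
```

Request:
{"method": "arm_command", "body": {
  "jaw": [0.62, 0.62, 0.62, 0.62, 0.62, 0.62],
  "xyz": [
    [0, 0, 0],
    [0, 0, -0.02],
    [0, 0, -0.05],
    [0, 0, -0.09],
    [0, 0, -0.12],
    [0, 0, -0.12]
  ],
  "rotation": [
    [0, 0, -0.08],
    [0, 0, -0.08],
    [0, 0, -0.08],
    [0, 0, -0.08],
    [0, 0, -0.08],
    [0, 0, -0.08]
  ]
}}

```text
clock: 12.85
position: [0.4823, -0.064, 0.2829]
eef_rot: [-3.142, 0.004, -2.968]
force: [-0.8, -0.2, -0.3]
opening: 0.622
gripper_force: 0.0
```

```bash
python3 q.py
python3 - <<'E'
from h import *
s=snap("side")
R=Rotation.from_euler("xyz",s["rotation"]).as_matrix()
for a in (30.,60.):
  for k in range(4):
    t=np.radians(a-.6+90*k);q=R.T@(np.array([.4817+.056*np.cos(t),-.0637+.056*np.sin(t),.145])-s["eye"])
    print(a,k,round((q[0]/q[2]*s["fx"]+s["cx"]-230)*5),round((q[1]/q[2]*s["fy"]+s["cy"]-130)*5))
c=s["color"][130:250,230:390];cv2.imwrite("pics/s4.png",cv2.resize(c,None,fx=5,fy=5,interpolation=cv2.INTER_CUBIC))
E
```

```text
12.85 yaw -170.04 [ 0.4823 -0.064   0.2829] F [-0.81 -0.19 -0.31] M [ 0.042 -0.127 -0.   ] j6 -1.67
30.0 0 249 315
30.0 1 476 345
30.0 2 520 257
30.0 3 308 232
60.0 0 309 342
60.0 1 532 321
60.0 2 461 235
60.0 3 252 252
```

View pics/s4.png

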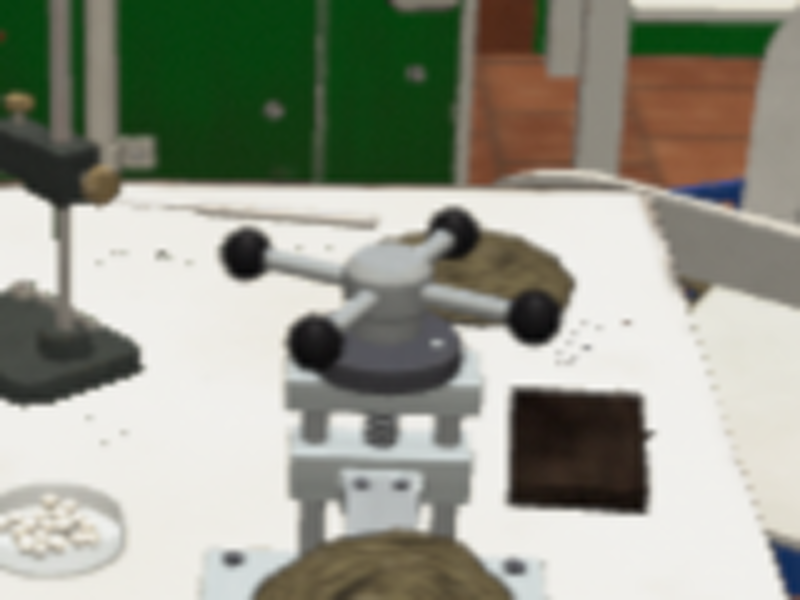

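The balls are at (245,252), (452,233), (535,317) and (315,342), which matches the prediction for exactly five clicks (1 slack + 4 stiff). The carriage has risen and the bystanders in view have not moved.

```bash
python3 -c "
from h import *
print(job_done())"
```

```text
the job is handed in; nothing more can be done
None
```

I turned the handle one slack click and four stiff ones, left it resting in the fourth stiff notch with the arm lifted clear, and handed the job in at about 13 s; `job_done` returned no verdict.

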